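Release the slicer insert and trap it with the other finger

TASK

Get the cutter insert out of its lock on the vegetable slicer without letting the blade shoot off down the slope: press the release plate at the slicer's side down with one finger while the other finger stands in the runway a little below the insert, so that the insert springs clear of its catch and is trapped against that finger straight away. Finish holding it like that, the plate still pressed down and the insert resting still against the finger; do not grip or lift the insert, and leave the spare insert, the lemon and the mug alone.

Things in the scene. Friction and masses are not known exactly. Their poses are not given: they have to be found in the camera images.
- slicer: Vegetable slicer (mandoline), fixed: steel runway with black side rails, 345 x 108 mm, sloping up at 20 degrees from a rubber foot to a wire leg and black loop handle at the high end. Origin: on the worktop (z = 0) straight below the lower edge of the locked insert; x level along the slicer to its high end, y level across it to the side with the release plate, z up
- runway: The sloping runway. Origin in its surface, mid-width, at the lower edge of the locked insert, 75 mm above the worktop; x up the slope, y across it (level) to the release plate, z square out of it. Below the insert it is free for 150 mm. Rails at y = 46 to 54 mm either side rise to z = 10 mm; their lips reach in to y = 40 mm, so 80 mm are open between them for a finger
- release_pad (a point): Centre of the top face of the grey ribbed release plate, 26 mm along the slope and 29 mm across, outside the rail, at x = -29, y = 70.5, z = 10 mm of the runway frame: level across the slope from the free runway 29 mm below the insert. It moves with the plate
- release (a joint): Press of the release plate, square to the runway (m): 0 up, 0.006 fully down (top then 4 mm out from the runway surface). A spring resists with 2 to 4.5 N. One part with the plate is a steel catch bar, 4 mm thick, across the insert's lower edge, standing 4.5 mm out of the runway; the insert is free at about 0.0045
- insert: The locked cutter insert, loose, about 0.12 kg: black plate 95 (along the slope) x 88 x 6 mm with a steel V blade, kept down by the rails' lips. Axes as the runway's, origin mid lower edge, underside. Once free, spring plungers (1.8 N) push it 22 mm down the slope, then it slides off by itself, all in about half a second. It is clear of the catch when 5 mm out
- insert_lip (a point): Middle of the upper edge of the insert's finger lip, an upright wall 70 mm wide across the slope and 5 mm thick along the lower edge of the insert, rising 15 mm out from the runway's surface (9 mm above the plate). The trapping finger meets its downhill face
- spare_insert: A second cutter insert of the same shape lying flat on the worktop beside the slicer, on the side away from the release plate; to be left alone. Origin as the insert's
- lemon: Yellow lemon, 71 x 53 x 51 mm, on the worktop beside the slicer; to be left alone
- mug: Blue and white mug, 78 mm wide, 92 mm high, on the worktop beside the slicer's high end; to be left alone
Mind the look-alikes: they are no part of the job. What is shaped like the insert but pink is not meant.

How it is judged:
By the outcome, as a careful person would: the job done as asked, in the order asked, and still so for the second after the job is handed in, while the arm keeps its last pose, push and grip.
It also fails if it takes over 32 s, if anything falls off the work surface, if the arm or the gripper's body presses on something with over 40 N, if the wrist force passes 120 N, or if a joint passes its speed limit or range.

ROBOT

A 6-joint arm with a two-finger parallel gripper is mounted at the origin on a cart in front of the work surface, level with it; the furniture and walls round the work are solid. World frame = base frame: x ahead of the robot, y to its left, z up, the work surface at z = 0. Lengths are in m, angles in degrees, forces in N, time in s.
With the tool pointing down it reaches from about 0.325 to 0.775 m from the base axis. Payload 5.5 kg.
Tool frame: the origin (TCP) lies midway between the tips of the shut fingers; the grasp point (between the pads) lies 19 mm behind it (bot.tcp_to_grasp is the distance from the TCP to the grasp point, in m); y points along the fingers, x is the direction in which the jaws open and shut, and the axes are right-handed (so a half turn about y gives the same grasp; the last joint's range is limited). The gripper opens to 85 mm and grips with 20 to 120 N. Pads are 22 mm wide; open, the fingers measure 114 mm over their backs; the gripper's body (76 mm by 85 mm) begins 54 mm behind the grasp point. The pads swing forward as they close: fully open they stand 13 mm farther back than shut.
Start: joints at [-66.389, 5.22, 70.514, -0, 104.267, -3.249], TCP at [0.271, -0.535, 0.231] pointing down, gripper open.
Joint ranges: [-164.24, 164.24], [-49.07, 125.15], [9.68, 141.18], [-86.29, 266.29], [3.28, 154.24], [-151.56, 151.56]. Speed limits (degrees/s): [147.25, 147.25, 172.46, 180, 180, 180].

INTERFACE

Orientations are given as a 3x3 rotation matrix whose columns are the frame's x, y, z axes.
In Python, from rig import bot gives the robot as it stands.
- The arm moves only by the shell command python3 -m jog 'ROWS' [FORCE]. ROWS is text: rows parted by semicolons, each of 7 numbers parted by spaces: the gripper command: -1 is fully open, 1 is shut, values between are in proportion, then the shift along the tool's x, y, z in m, then the turn, a rotation vector about the tool's x, y, z in degrees. A call has 1 to 20 rows; each row is the pose to reach, as a shift and turn from the pose commanded when the call began, along the tool's axes at that moment; what a row does not reach only later rows make up. A row lasts 1/10 s, in which the tool goes at most 50 mm and 8.59 degrees, less where a joint would pass 70% of its speed; a pose out of reach is approached as far as the arm can. A call with a gripper value outside its range is refused whole. The fingers move at their own pace and stop on an object; FORCE is the grip in N (left out, the last holds). Time passes only in rows, so rows that repeat a pose let the fingers close. It gives the time, the measured TCP pose, the force and the opening at its end, in the units of the state.
- bot.get_state(): the state, without advancing time (a new reading comes with each control period).
- bot.capture(name): name is "scene" or "top" or "wrist"; returns (picture, depth): 400x640x3 uint8, red, green, blue; 400x640 float32, m along the optical axis (not along the pixel's ray), 0 where there is no reading.
- bot.camera_params(name): a dict with "fx", "fy", "cx", "cy" (pixels), "dist_coeffs" ([k1, k2, p1, p2, k3] as OpenCV has them; the pictures are not rectified), "eye" and "attitude" of the camera in the world; the wrist camera has in their place "hand_eye" (4x4, takes a point from camera to tool coordinates, whose origin is the TCP and whose axes are the tool frame's). Camera axes: x right, y down, z forward; pixel columns grow to the right and rows downward; lengths in m; the calibration is good to about 2 mm. A picture is of the moment at which its call begins: read the wrist's pose just before it. camera_params takes no time and is no camera call.
- bot.job_done(): hands the job in, once; it reports no verdict.
The state is a dict: "time_s": time; "qpos": joint angles; "qvel": joint speeds; "effort": joint torques, N m; "eef_pos": TCP position; "tool_rot": TCP orientation; "ft_force": force on the tool from outside, world axes, zero at the start; "ft_torque": the same for the moment, N m; "finger_gap": opening from 0.0 (shut) to 1.0 (fully open).
Only numpy, scipy, OpenCV 4.12 (cv2) and the standard library are available. Lean on these libraries where they do the work, as an engineer would, in place of code of your own. Each camera call takes 0.05 s, during which the arm holds its last target. There are 200 camera calls.

## Working session

There is one attempt and no reset: what is moved stays moved. The work goes in short steps, Python scripts to look and compute and a shell command to move; the robot and the scene stay as the last step left them, time stands still between calls to the robot, and variables do not carry over. Pictures are saved under pics/ and viewed, about 8 in all and at most 12, crops included, and the job is handed in when it is done.

```bash
ls; mkdir -p pics
python3 - <<'E'
from rig import bot
import cv2,numpy as np
for n in("scene","top"):
    p,d=bot.capture(n); cv2.imwrite(f"pics/{n}0.png",p[:,:,::-1]); np.save(f"pics/{n}0.npy",d); print(n,bot.camera_params(n))
print(bot.camera_params("wrist")); print(bot.get_state())
E
```

```text
pics
scene {'fx': 424.79284398781823, 'fy': 424.79284398781823, 'cx': 319.32992117493467, 'cy': 203.79612289104165, 'dist_coeffs': array([-0.05772577,  0.        ,  0.        ,  0.        ,  0.        ]), 'eye': array([0.03279053, 0.75243688, 0.63898111]), 'attitude': array([[-0.83744193, -0.29057514,  0.46287914],
       [-0.5465227 ,  0.44216701, -0.71119707],
       [ 0.00198631, -0.8485602 , -0.52909511]])}
top {'fx': 453.9179831766799, 'fy': 453.9179831766799, 'cx': 322.83765863042595, 'cy': 198.13303723958256, 'dist_coeffs': array([-0.12778534,  0.        ,  0.        ,  0.        ,  0.        ]), 'eye': array([0.27318679, 0.04541043, 1.36812045]), 'attitude': array([[-0.0258804 , -0.98262781,  0.18377375],
       [-0.99965939,  0.02605762, -0.00145096],
       [-0.00336295, -0.18374871, -0.9829675 ]])}
{'fx': 338.07642241282235, 'fy': 338.07642241282235, 'cx': 329.7971124047773, 'cy': 201.48446437427268, 'dist_coeffs': array([-0.04643835,  0.        ,  0.        ,  0.        ,  0.        ]), 'hand_eye': array([[ 9.99999768e-01,  2.36606003e-04, -6.39175857e-04,
         8.0379
[... 347 characters left out ...]
1, -1.94674691e-04,
        1.04265206e+02, -3.24525858e+00]), 'qvel': array([-0.05318748, -0.08387653, -0.1572919 , -0.17439508,  0.04032161,
        0.02176957]), 'effort': array([ 2.54169492e-03, -4.60217679e+01, -4.19216931e+01, -3.55267048e-05,
        1.06377807e-02,  1.86663715e-05]), 'eef_pos': array([ 0.2709762 , -0.53504969,  0.23024433]), 'tool_rot': array([[ 4.51740506e-01, -7.08295199e-04,  8.92149098e-01],
       [-8.92147647e-01,  1.61221257e-03,  4.51741051e-01],
       [-1.75830001e-03, -9.99998450e-01,  9.63978280e-05]]), 'ft_force': array([ 0.39800495, -0.70025394, -0.30838689]), 'ft_torque': array([-0.01087501, -0.00897673, -0.0014694 ]), 'finger_gap': 0.9958700450260539}
```

View pics/top0.png

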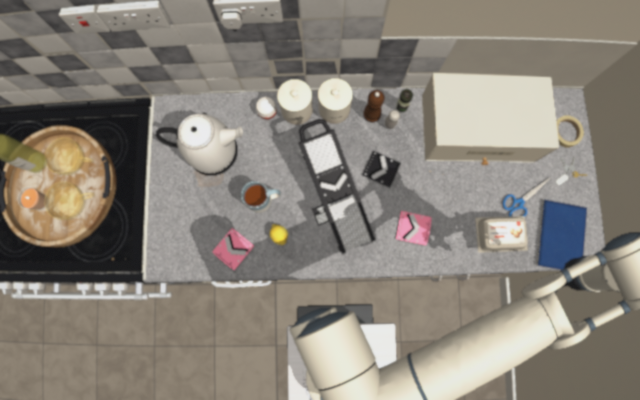

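View pics/scene0.png

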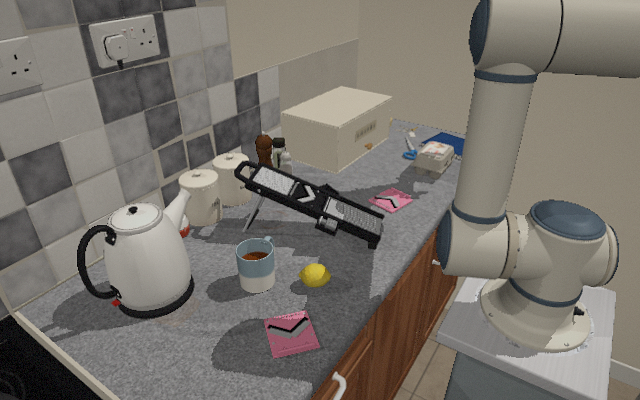

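Run:
```python
import cv2
a=cv2.imread("pics/top0.png")[160:260,290:390]; b=cv2.imread("pics/scene0.png")[160:260,235:395]
cv2.imwrite("pics/c1.png",cv2.resize(a,None,fx=6,fy=6,interpolation=2)); cv2.imwrite("pics/c2.png",cv2.resize(b,None,fx=5,fy=5,interpolation=2))
```

```text
(no output)
```

View pics/c1.png

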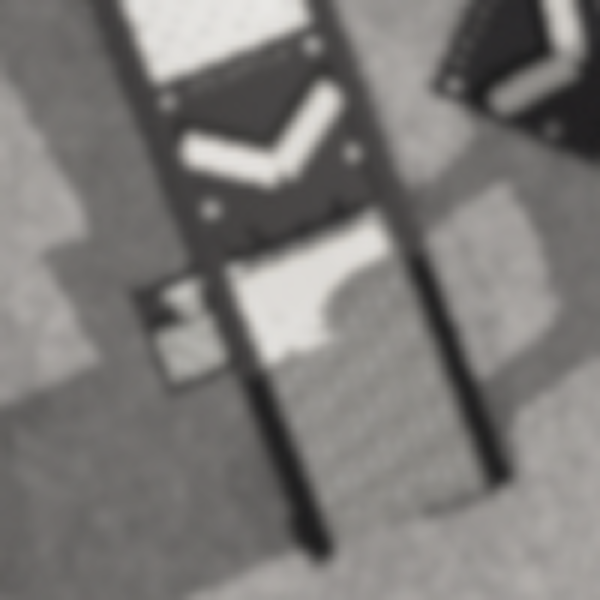

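View pics/c2.png

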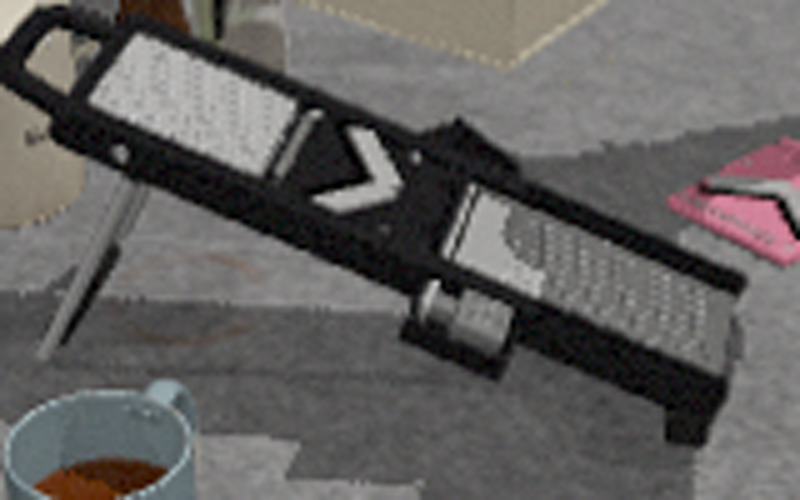

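```bash
cat > h.py <<'E'
import numpy as np,cv2
from rig import bot
def world(n,uv,d,pose=None):
    c=bot.camera_params(n);K=np.array([[c['fx'],0,c['cx']],[0,c['fy'],c['cy']],[0,0,1]])
    uv=np.atleast_2d(np.array(uv,float)); xy=cv2.undistortPoints(uv[:,None],K,c['dist_coeffs'])[:,0]
    P=np.c_[xy,np.ones(len(xy))]*np.reshape(d,(-1,1))
    if n=="wrist":
        H=c['hand_eye'];P=P@H[:3,:3].T+H[:3,3];return P@pose[1].T+pose[0]
    return P@c['attitude'].T+c['eye']
def project(n,P,pose=None):
    c=bot.camera_params(n);K=np.array([[c['fx'],0,c['cx']],[0,c['fy'],c['cy']],[0,0,1]])
    if n=="wrist":
        H=c['hand_eye'];R=pose[1]@H[:3,:3];t=pose[1]@H[:3,3]+pose[0]
    else:R,t=c['attitude'],c['eye']
    return cv2.projectPoints((np.atleast_2d(P)-t)@R,np.zeros(3),np.zeros(3),K,c['dist_coeffs'])[0][:,0]
def poly(n,D,pts,pose=None):
    m=np.zeros(D.shape,np.uint8);cv2.fillPoly(m,[np.array(pts,np.int32)],1);v,u=np.nonzero((m>0)&(D>0))
    return world(n,np.c_[u,v],D[v,u],pose)
E
python3 - <<'E'
from h import *
crop={"top":((290,160),6,[(275,370),(370,290),(460,470),(345,515)],[(172,345),(205,330),(215,362),(182,375)],[(205,240),(225,270),(240,300),(505,470),(315,545),(155,360)]),
"scene":((235,160),5,[(490,215),(710,290),(690,345),(480,265)],[(465,300),(500,310),(495,340),(460,325)],[(740,285),(725,390),(510,295),(440,260),(475,185),(510,320)])}
for n,(o,s,rw,pad,pts) in crop.items():
    D=np.load(f"pics/{n}0.npy");f=lambda q:(np.array(q)+.5)/s-.5+o
    P=poly(n,D,f(rw).round());c=P.mean(0);
    A=np.c_[P[:,:2]-c[:2],np.ones(len(P))];k,*_=np.linalg.lstsq(A,P[:,2],rcond=None);r=A@k-P[:,2]
    print(n,len(P),c.round(4),"slope",np.degrees(np.arctan(np.hypot(*k[:2]))),"az",np.degrees(np.arctan2(k[1],k[0])),"std",r.std())
    Q=poly(n,D,f(pad).round());print("pad",np.median(Q,0).round(4),Q.std(0))
    for q in f(pts): 
        u,v=q.round().astype(int);print(q.round(1),world(n,q,D[v,u]).round(4))
E
```

```text
top 648 [ 0.4296 -0.0337  0.0433] slope 20.234542342979655 az 21.53759738848688 std 0.00288730885297017
pad [0.4566 0.0476 0.0742] [0.00520448 0.0055734  0.00321542]
[323.8 199.6] [[0.5083 0.041  0.0876]]
[327.1 204.6] [[0.4947 0.0318 0.0804]]
[329.6 209.6] [[0.4815 0.0249 0.0709]]
[373.8 237.9] [[ 0.3995 -0.1037  0.0324]]
[342.1 250.4] [[ 0.365  -0.0088  0.0376]]
[315.4 219.6] [[ 0.4634  0.0677 -0.0012]]
scene 551 [ 0.4444 -0.0397  0.0497] slope 19.894870402843992 az 21.59033370116767 std 0.001176715339405187
pad [0.4543 0.0537 0.0755] [0.00566747 0.00656226 0.00233459]
[382.6 216.6] [[ 0.3921 -0.0981  0.034 ]]
[379.6 237.6] [[ 0.3568 -0.0089  0.0364]]
[336.6 218.6] [[0.4574 0.0243 0.0725]]
[322.6 211.6] [[0.4899 0.0357 0.087 ]]
[329.6 196.6] [[ 0.5247 -0.0519  0.0734]]
[336.6 223.6] [[0.4547 0.0282 0.0613]]
```

```bash
cat >> h.py <<'E'
from scipy.spatial.transform import Rotation as R
AZ=21.55; O=np.array([.5099,-.0038,.075])
def frame():
    a,b=np.radians(AZ),np.radians(20);ex=np.array([np.cos(a)*np.cos(b),np.sin(a)*np.cos(b),np.sin(b)]);ey=np.array([-np.sin(a),np.cos(a),0])
    return np.c_[ex,ey,np.cross(ex,ey)]
def run2w(p): return np.atleast_2d(p)@frame().T+O
def w2run(p): return (np.atleast_2d(p)-O)@frame()
def go(p):  # runway mm -> shift, turn
    F=frame();T=np.c_[-F[:,1],-F[:,2],F[:,0]];s=bot.get_state();C=s['tool_rot']
    print("shift",(C.T@(run2w(np.array(p)/1000)[0]-s['eef_pos'])).round(4),"turn",R.from_matrix(C.T@T).as_rotvec(True).round(2),"now(run mm)",(w2run(s['eef_pos'])*1000).round(1),"F run",(s['ft_force']@F).round(2),"gap",s['finger_gap'],"t",s['time_s'])
E
python3 -c "
from h import *
print(run2w([-.029,.036,.07]));go([-29,36,70])"
```

```text
[[0.44906272 0.01087983 0.1308599 ]]
shift [-0.4064  0.1001  0.4055] turn [19.98  5.23 -1.03] now(run mm) [[-339.1 -406.4  288.6]] F run [ 0.   -0.8  -0.33] gap 0.9958700450260539 t 0.1
```

```bash
P='-0.365 -0.406 0.072 0.395 20 5.2 -1'; python3 -m jog '-0.365 -0.2 0.0 0.2 6 2 0; -0.365 -0.2 0.0 0.2 6 2 0; -0.365 -0.2 0.0 0.2 6 2 0;-0.365 -0.2 0.0 0.2 6 2 0;-0.365 -0.406 0.072 0.395 20 5.2 -1;-0.365 -0.406 0.072 0.395 20 5.2 -1;-0.365 -0.406 0.072 0.395 20 5.2 -1;-0.365 -0.406 0.072 0.395 20 5.2 -1;-0.365 -0.406 0.072 0.395 20 5.2 -1;-0.365 -0.406 0.072 0.395 20 5.2 -1;-0.365 -0.406 0.072 0.395 20 5.2 -1;-0.365 -0.406 0.072 0.395 20 5.2 -1;-0.365 -0.406 0.072 0.395 20 5.2 -1;-0.365 -0.406 0.072 0.395 20 5.2 -1;-0.365 -0.406 0.072 0.395 20 5.2 -1;-0.365 -0.406 0.072 0.395 20 5.2 -1;-0.365 -0.406 0.072 0.395 20 5.2 -1'
python3 - <<'E'
from h import *
go([-29,36,70]); s=bot.get_state();pose=(s['eef_pos'],s['tool_rot'])
p,d=bot.capture("wrist");np.save("pics/w1.npy",d);np.savez("pics/w1p.npz",t=pose[0],R=pose[1]);cv2.imwrite("pics/w1.png",p[:,:,::-1])
E
```

```text
time_s: 1.8
eef_pos: [0.4401, 0.0042, 0.1595]
tool_rot: [[0.366, 0.319, 0.874], [-0.931, 0.124, 0.344], [0.002, -0.939, 0.343]]
ft_force: [0.8, -0.1, -0.7]
finger_gap: 0.683
shift [-0.0029  0.0306  0.0003] turn [-0.03 -0.05  0.12] now(run mm) [[-29.3  33.1 100.6]] F run [ 0.42 -0.34 -0.94] gap 0.6825883808951828 t 1.8
```

View pics/w1.png

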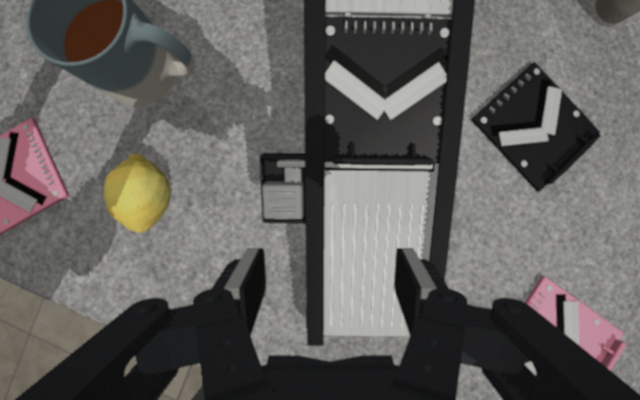

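Run:
```python
from h import *
z=np.load("pics/w1p.npz");pose=(z['t'],z['R']);D=np.load("pics/w1.npy")
im=cv2.imread("pics/w1.png")
for pt in [(-42,56,10),(-42,85,10),(-16,85,10),(-16,56,10),(-29,54,10),(-29,-54,10),(0,35,15),(0,-35,15),(5,35,15),(5,-35,15),(-4,40,4.5),(-4,-40,4.5),(-150,54,10),(-150,-54,10)]:
    u=project("wrist",run2w(np.array(pt)/1e3),pose)[0];print(pt,u.round(1)); cv2.drawMarker(im,tuple(int(x) for x in u.round()),(0,255,0),0,5)
Q=poly("wrist",D,[(270,190),(296,190),(296,212),(270,212)],pose);print("pad",(w2run(np.median(Q,0))*1e3).round(1),(w2run(Q)*1e3).std(0).round(1))
Q=poly("wrist",D,[(335,190),(420,190),(400,300),(335,300)],pose);q=w2run(Q)*1e3;print("rw",np.median(q[:,2]),np.polyfit(q[:,0],q[:,2],1),np.polyfit(q[:,1],q[:,2],1))
for r in (240,248,256,264):print([ (c,(w2run(world("wrist",(c,r),D[r,c],pose))[0]*1e3).round(0)) for c in (232,240,250,258,402,410,420) ])
cv2.imwrite("pics/w1c.png",cv2.resize(im[130:330,210:470],None,fx=3,fy=3,interpolation=2))
```

```text
(-42, 56, 10) [297.5 224.5]
(-42, 85, 10) [257.9 224.5]
(-16, 85, 10) [255.7 190. ]
(-16, 56, 10) [296.5 189.9]
(-29, 54, 10) [299.8 207.5]
(-29, -54, 10) [449.3 207.2]
(0, 35, 15) [326.  168.8]
(0, -35, 15) [428.4 168.8]
(5, 35, 15) [326.  161.5]
(5, -35, 15) [428.9 161.6]
(-4, 40, 4.5) [319.2 171.7]
(-4, -40, 4.5) [430.7 171.7]
(-150, 54, 10) [303.8 347.8]
(-150, -54, 10) [434.3 346.9]
pad [[-24.6  66.1   8.5]] [5.  5.6 0.7]
rw -1.2377626548073701 [ 0.33783297 25.97757606] [0.06236252 6.37368756]
[(232, array([-79., 124., -51.])), (240, array([-80., 117., -51.])), (250, array([-80., 107., -52.])), (258, array([-80., 100., -52.])), (402, array([-59., -24.,  -2.])), (410, array([-58., -30.,   0.])), (420, array([-59., -38.,  -1.]))]
[(232, array([-86., 124., -48.])), (240, array([-87., 117., -49.])), (250, array([-17.,  67., 109.])), (258, array([-17.,  63., 109.])), (402, array([-17.,   2., 108.])), (410, array([-17.,  -2., 109.])), (420, array([-66., -38.,  -2.]))]
[(232, array([-93., 124., -46.])), (240, array([-93., 116., -46.])), (250, array([-17.,  65., 117.])), (258, array([-17.,  62., 117.])), (402, array([-17.,   3., 116.])), (410, array([-17.,  -0., 117.])), (420, array([-73., -39.,  -2.]))]
[(232, array([-21.,  73., 116.])), (240, array([-18.,  68., 123.])), (250, array([-17.,  64., 124.])), (258, array([-20.,  62., 119.])), (402, array([-20.,   3., 118.])), (410, array([-17.,   2., 124.])), (420, array([-17.,  -2., 124.]))]
```

View pics/w1c.png

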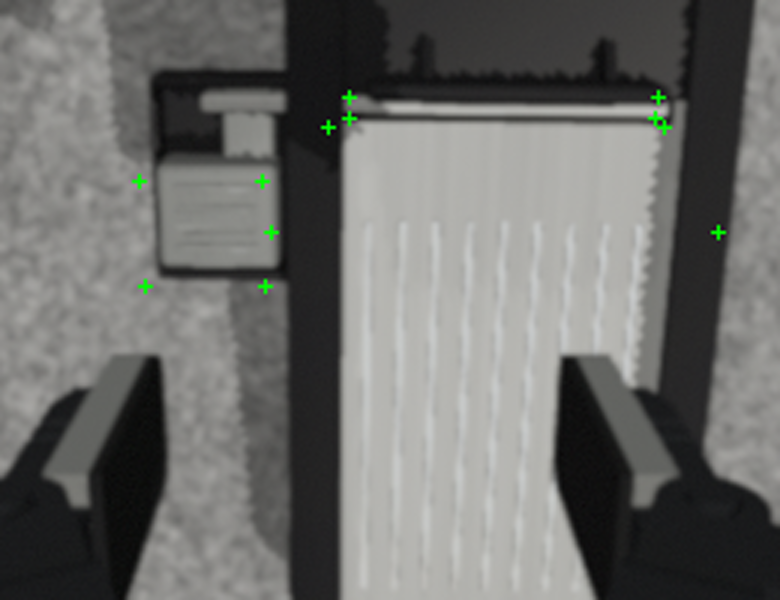

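```bash
sed -i 's/^def frame/O=O+np.array([.930*.0047+.3673*.0035,.3673*.0047-.930*.0035,0.0005])\ndef frame/' h.py; python3 -c "
from h import *
go([-29,38,25])"
```

```text
shift [-0.0014  0.0767  0.0049] turn [-0.03 -0.03  0.11] now(run mm) [[-33.9  36.8 101.7]] F run [-0.58  0.16  0.88] gap 0.6836010899303226 t 1.85
```

```bash
python3 -m jog '-0.365 -0.0014 0.03 0.005 0 0 0;-0.365 -0.0014 0.055 0.005 0 0 0.1;-0.365 -0.0014 0.077 0.005 0 0 0.1;-0.365 -0.0014 0.077 0.005 0 0 0.1;-0.365 -0.0014 0.077 0.005 0 0 0.1;-0.365 -0.0014 0.077 0.005 0 0 0.1'
python3 - <<'E'
from h import *
go([-29,38,10]); s=bot.get_state();pose=(s['eef_pos'],s['tool_rot'])
p,d=bot.capture("wrist")
for (c,r) in [(250,250),(246,256),(412,250),(412,256)]:print((w2run(world("wrist",(c,r),d[r,c],pose))[0]*1e3).round(1))
im=p[:,:,::-1].copy()
for pt in [(-42,56,10),(-42,85,10),(-16,85,10),(-16,56,10),(-29,54,10),(-29,-54,10),(0,35,15),(0,-35,15),(-4,40,4.5),(-4,-40,4.5)]:
    u=project("wrist",run2w(np.array(pt)/1e3),pose)[0]; cv2.drawMarker(im,tuple(int(x) for x in u.round()),(0,255,0),0,5)
cv2.imwrite("pics/w2.png",cv2.resize(im[130:330,190:450],None,fx=3,fy=3,interpolation=2))
E
```

```text
time_s: 2.45
eef_pos: [0.469, 0.0176, 0.0905]
tool_rot: [[0.368, 0.32, 0.873], [-0.93, 0.126, 0.346], [0.001, -0.939, 0.344]]
ft_force: [1.1, -0.2, 0.5]
finger_gap: 0.685
shift [ 0.0004  0.016  -0.0014] turn [-0.13  0.06  0.03] now(run mm) [[-27.7  38.4  26. ]] F run [ 1.08 -0.64  0.12] gap 0.685129531680023 t 2.45
[-15.6  71.8  36. ]
[-14.9  71.7  43.4]
[-15.5   3.   36.1]
[-15.9   4.2  41.1]
```

View pics/w2.png

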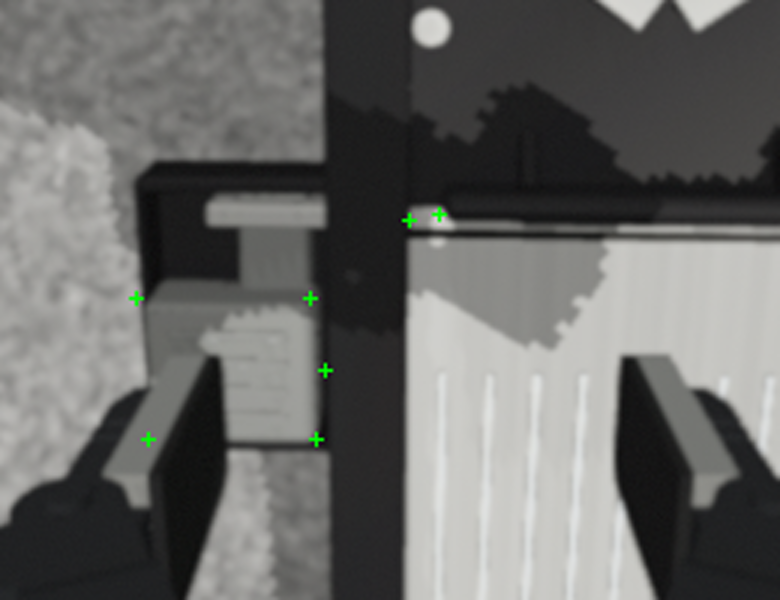

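```bash
python3 -m jog '-0.365 0 0.01 -0.0014 0 0 0;-0.365 0 0.018 -0.0014 0 0 0;-0.365 0 0.022 -0.0014 0 0 0;-0.365 0 0.022 -0.0014 0 0 0;-0.365 0 0.022 -0.0014 0 0 0'; python3 -c "
from h import *
go([-29,38,-4])"; python3 -m jog '-0.365 0 0.001 0 0 0 0;-0.365 0 0.002 0 0 0 0;-0.365 0 0.002 0 0 0 0;-0.365 0 0.002 0 0 0 0'; python3 -c "
from h import *
go([-29,38,-4])"; python3 -m jog '-0.365 0 0.001 0 0 0 0;-0.365 0 0.002 0 0 0 0;-0.365 0 0.002 0 0 0 0;-0.365 0 0.002 0 0 0 0'; python3 -c "
from h import *
go([-29,38,-4])"
```

```text
time_s: 3.0
eef_pos: [0.4741, 0.0202, 0.0675]
tool_rot: [[0.369, 0.318, 0.874], [-0.93, 0.126, 0.346], [-0.0, -0.94, 0.342]]
ft_force: [-2.2, -1.5, 2.4]
finger_gap: 0.682
shift [0.001  0.0064 0.0012] turn [ 0.02  0.08 -0.04] now(run mm) [[-30.2  39.    2.4]] F run [-1.6  -0.56  3.09] gap 0.6816852664981743 t 3.0
time_s: 3.4
eef_pos: [0.4747, 0.0205, 0.0655]
tool_rot: [[0.369, 0.318, 0.874], [-0.93, 0.126, 0.346], [-0.0, -0.94, 0.342]]
ft_force: [-3.3, -2.1, 2.6]
finger_gap: 0.68
shift [0.0011 0.0043 0.0012] turn [ 0.01  0.06 -0.04] now(run mm) [[-30.2  39.1   0.3]] F run [-2.74 -0.71  3.74] gap 0.6798583123934452 t 3.4
time_s: 3.8
eef_pos: [0.4752, 0.0207, 0.0645]
tool_rot: [[0.369, 0.318, 0.874], [-0.929, 0.126, 0.347], [-0.0, -0.94, 0.342]]
ft_force: [-9.1, -3.0, 8.8]
finger_gap: 0.684
shift [0.0011 0.0032 0.0011] turn [ 0.02  0.1  -0.04] now(run mm) [[-30.1  39.1  -0.8]] F run [-6.03  0.53 11.57] gap 0.6841132643613675 t 3.8
```

Run:
```python
from h import *
go([-29,38,-4]); s=bot.get_state();pose=(s['eef_pos'],s['tool_rot'])
p,d=bot.capture("wrist")
im=p[:,:,::-1].copy()
for x in(0,-5,-18):
  for y in (35,-35):
    u=project("wrist",run2w(np.array([x,y,15.])/1e3),pose)[0]; print(x,y,u); cv2.drawMarker(im,tuple(int(x) for x in u.round()),(0,255,0),0,5)
for r in (150,170,180,190,200,210,220,230,240): print(r,[(w2run(world("wrist",(c,r),d[r,c],pose))[0]*1e3).round(1).tolist() for c in (360,480)])
cv2.imwrite("pics/w3.png",cv2.resize(im[110:310,200:460],None,fx=3,fy=3,interpolation=2))
```

```text
shift [0.0011 0.0032 0.0011] turn [ 0.02  0.1  -0.04] now(run mm) [[-30.1  39.1  -0.8]] F run [-6.03  0.53 11.57] gap 0.6841132643613675 t 3.8
0 35 [338.85943334 214.23924637]
0 -35 [514.93638751 214.3840857 ]
-5 35 [338.74563104 226.24182615]
-5 -35 [513.02686578 226.22492072]
-18 35 [338.45616792 256.27188879]
-18 -35 [508.14426075 255.87910066]
150 [[24.1, 26.6, 6.8], [24.5, -20.8, 8.1]]
170 [[15.7, 26.3, 5.1], [16.1, -22.7, 5.9]]
180 [[11.8, 26.3, 6.1], [11.9, -23.2, 6.1]]
190 [[7.5, 26.2, 6.0], [7.7, -23.7, 6.0]]
200 [[2.9, 25.9, 4.8], [3.4, -24.2, 6.1]]
210 [[-1.2, 25.9, 5.7], [-1.2, -25.1, 5.4]]
220 [[-5.4, 25.8, 6.3], [-5.3, -25.1, 6.6]]
230 [[-10.1, 25.7, 5.7], [-10.2, -26.2, 5.5]]
240 [[-12.2, 26.1, 11.7], [-12.9, -24.5, 10.2]]
```

View pics/w3.png

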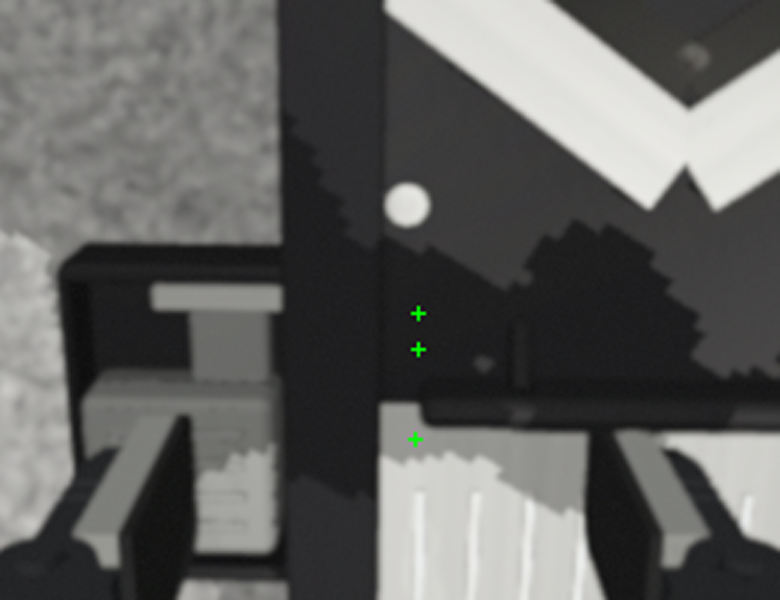

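```bash
python3 -m jog '-0.365 0 0.0005 0 0 0 0;-0.365 0 0.0005 0 0 0 0;-0.365 0 0.0005 0 0 0 0;-0.365 0 0.0005 0 0 0 0;-0.365 0 0.0005 0 0 0 0;-0.365 0 0.0005 0 0 0 0;-0.365 0 0.0005 0 0 0 0;-0.365 0 0.0005 0 0 0 0;-0.365 0 0.0005 0 0 0 0;-0.365 0 0.0005 0 0 0 0'
python3 - <<'E'
from h import *
go([-29,38,-4]); s=bot.get_state();pose=(s['eef_pos'],s['tool_rot'])
p,d=bot.capture("wrist")
for n,pl in dict(pad=[(268,262),(288,266),(288,286),(268,288)],runway=[(335,270),(380,285),(380,300),(335,300)],lip=[(350,242),(392,244),(392,246),(350,244)],rail=[(300,200),(320,200),(320,260),(300,260)]).items():
    q=w2run(poly("wrist",d,pl,pose))*1e3;print(n,np.median(q,0).round(1),q.std(0).round(1))
im=cv2.cvtColor(p,cv2.COLOR_RGB2BGR);cv2.imwrite("pics/w4.png",cv2.resize(im[190:310,200:500],None,fx=2.6,fy=2.6,interpolation=2))
E
```

```text
time_s: 4.85
eef_pos: [0.4753, 0.0208, 0.0644]
tool_rot: [[0.369, 0.317, 0.873], [-0.929, 0.126, 0.347], [-0.0, -0.94, 0.342]]
ft_force: [-11.5, -4.1, 11.6]
finger_gap: 0.684
shift [0.0011 0.0031 0.001 ] turn [ 0.02  0.11 -0.04] now(run mm) [[-30.   39.1  -0.9]] F run [-7.47  0.44 15.1 ] gap 0.6844556222765876 t 4.85
pad [-32.8  62.3   3.5] [3.5 2.7 0.6]
runway [-41.8  27.2  -0.2] [4.  6.2 0.6]
lip [-13.   21.7  13.8] [0.4 5.  0.7]
rail [-8.5 46.7  9.9] [7.8 2.5 0.6]
```

View pics/w4.png

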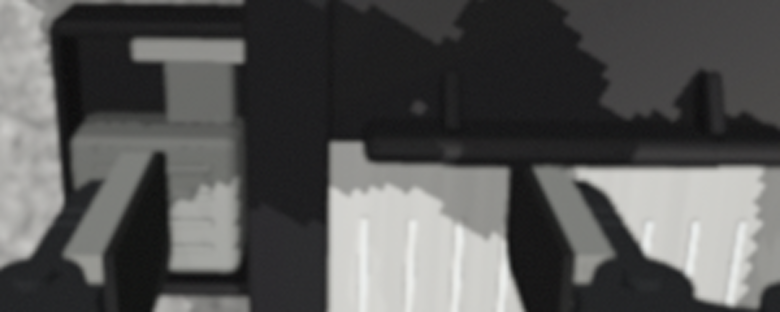

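```bash
python3 -c "
from h import *
go([-29,38,-4]);print(bot.job_done())"
```

```text
shift [0.0011 0.0031 0.001 ] turn [ 0.03  0.11 -0.04] now(run mm) [[-30.   39.1  -0.9]] F run [-7.31  0.62 15.17] gap 0.6843109910193179 t 4.9
the job is handed in; nothing more can be done
None
```

The insert is out of its lock and trapped against the finger in the runway. The other finger still holds the release plate down. I handed the job in at 4.9 s.

I opened the gripper to about 58 mm, squared it to the runway and lowered it with one finger over the plate and the other about 29 mm below the insert. I then pressed in small steps until the plate stopped.

**Last checks:**
- **Plate:** its top measured 3.5 mm out from the runway, against 4 mm expected when fully down. The press force was a steady 15 N.
- **Insert:** it had slid about 16 mm, well past the 5 mm needed to clear the catch. Its lip lay square against the finger, and two pictures about 1 s apart showed no visible movement.
- **Other objects:** I sent the arm nowhere near the spare insert, lemon and mug, but took no final picture to confirm they had not moved.

**Readings that disagreed:**
- The push along the slope was 7 N. The insert should give only about 2 N, so the rest is probably friction on the pressed plate.
- My first estimate of the slicer's position from the fixed cameras was about 5 mm off. I corrected it from the wrist picture before pressing.
- The fingertip height I estimated was about 3 mm higher than the plate contact showed. I relied on the force and the measured plate height instead.

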